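Set the shelf-stand screw to a dragging gauge blade

ROBOT

A 6-joint arm with a two-finger parallel gripper is mounted at the origin on the work surface. World frame = base frame: x ahead of the robot, y to its left, z up, the work surface at z = 0. Lengths are in m, angles in rad, forces in N, time in s.
With the tool pointing down it reaches from about 0.35 to 0.975 m from the base axis. Payload 4.9 kg.
Tool frame: the origin (TCP) lies at the very end of the fingers, on their centre line; the grasp point (between the pads) lies 19 mm behind it; z points along the fingers, x is the direction in which the jaws open and shut, and the axes are right-handed (so a half turn about z gives the same grasp; the last joint's range is limited). The gripper opens to 85 mm and grips with 20 to 120 N. Pads are 22 mm wide; open, the fingers measure 114 mm over their backs; the gripper's body (76 mm by 85 mm) begins 54 mm behind the grasp point. The pads swing forward as they close: fully open they stand 13 mm farther back than shut.
Start: joints at [0.992, 0.053, 1.613, -0, 1.476, -0.119], TCP at [0.277, 0.56, 0.231] pointing down, gripper open.
Joint ranges: [-3.01, 3.01], [-1.01, 2.22], [0.06, 2.58], [-1.02, 4.17], [0.09, 2.62], [-3.14, 3.14]. Speed limits (rad/s): [2.57, 2.57, 3.14, 3.14, 3.14, 3.14].

INTERFACE

Orientations are given as a unit quaternion [w, x, y, z].
In Python, from plant import status, cams, env gives the robot as it stands.
- The arm moves only by the tool carry_out, never from a script. Its argument "targets" is a list of rows, each an object of numbers: "jaw": the opening, from 0 (shut) to 1 (fully open); "x", "y", "z": the shift along the world's x, y, z in units of 40 mm (1.0 is 40 mm); "twist": the turn about the world's z in units of 6 degrees (1.0 is 6 degrees). A call has 1 to 10 rows; each row is the pose to reach, as a shift and turn from the pose commanded when the call began; what a row does not reach only later rows make up. A row lasts 1/10 s, in which the tool goes at most 50 mm and 8.59 degrees, less where a joint would pass 70% of its speed; a pose out of reach is approached as far as the arm can. A call with a gripper value outside its range is refused whole. The fingers move at their own pace and stop on an object; "newtons" is the grip in N (left out, the last holds). Time passes only in rows, so rows that repeat a pose let the fingers close. It gives the time, the measured TCP pose, the force and the opening at its end, in the units of the state.
- status.observe(): the state, without advancing time (a new reading comes with each control period).
- cams.get_image(name): name is "side" or "top" or "wrist"; returns a dict with "pixels" (384x512x3 uint8, red, green, blue), "depth" (384x512 float32, m along the optical axis (not along the pixel's ray), 0 where there is no reading), "intrinsics" (3x3 intrinsics, pixels), "k1" (the pictures are not rectified: a ray, as slopes to the right and down, at radius r is drawn at 1 + k1 r^2 times it, then the intrinsics apply), "cam_to_world" (4x4, takes a point from camera to world coordinates). Camera axes: x right, y up, looking along -z (the intrinsics and any distortion apply to the point x, -y, -z); pixel columns grow to the right and rows downward; lengths in m; the calibration is good to about 2 mm. A picture is of the moment at which its call begins.
- env.close_job(): hands the job in, once; it reports no verdict.
The state is a dict: "time_s": time; "joint_positions": joint angles; "qd": joint speeds; "joint_torque": joint torques, N m; "eef_pos": TCP position; "orientation": TCP orientation; "force": force on the tool from outside, world axes, zero at the start; "ft_torque": the same for the moment, N m; "finger_gap": finger opening in m.
Only numpy, scipy, OpenCV 4.12 (cv2) and the standard library are available. Lean on these libraries where they do the work, as an engineer would, in place of code of your own. Each camera call takes 0.05 s, during which the arm holds its last target. There are 200 camera calls.

TASK

On the small black glass-shelf stand, slide the steel gauge blade along the ledge and in under the foot of the adjusting screw until its tip is well past the foot. Then turn the screw down until the blade just drags: it must be lightly pinched but still slide, at a pull of about 5 N, and never be clamped hard. Leave the blade lying there in the gap, let go of everything, and do not disturb the other things on the console.

Things in the scene. Friction and masses are not known exactly. Their poses are not given: they have to be found in the camera images.
- stand: Fixed black steel stand. Origin on the table straight under the screw axis; x runs along the blade's way in, y to the post, z up. Base 12 mm thick, x -75 to 55, y -50 to 75 mm. Post 22 mm square at y = 50 mm. The arm (34 mm wide in x, y -18 to 64 mm, underside at 94, top at 118 mm) carries the vertical screw at x = y = 0.
- ledge_mouth (a point): Fixed to the stand: middle of the ledge's near end at nominal height, at stand x = -105 mm, z = 60 mm. The level ledge (steel plate 8 mm thick, clamped to the post) runs from here to stand x = 35 mm, 40 mm wide. Its true upper face is up to 1 mm above or below this point: feel for it.
- foot_nominal (a point): Fixed to the stand, on the screw axis at z = 71.5 mm: the nominal height of the underside of the screw's round steel foot (20 mm across) with the screw at 0; the true one is up to 3 mm above or below, so feel for it. With the blade in, 2.5 to 11.5 mm of air is left at the start. The foot is sprung and gives 1 mm per 3 N. This point does not move with the foot.
- screw (a joint): Angle of the adjusting screw, rad, growing clockwise seen from above, which drives the foot down 3 mm per rad. Range 0 to 6, starts at 0 to 0.3. It turns stiffly (0.06 N m), stays where left; the head does not rise or sink. Right is 1.5 to 6.5 N of foot on blade (0.5 to 2.2 mm past first touch), 3.5 N best; over 12 N spoils the foot.
- screw_grip (a point): Point on the screw axis at the middle of the height of the screw's grip bar, 146 mm above the table. The bar is an upright flat of bare steel, 46 mm long (this frame's x), 12 mm thick (y), from 130 to 164 mm above the table. Grip it across its thickness from above; its lower edge is 12 mm above the arm.
- blade: Loose bare-steel gauge blade, about 110 g, lying flat: strip 4 mm thick, 24 mm wide, x -18 to 120 mm, with an upright tab 30 mm long (x), 12 mm thick (y), up to 42 mm above the underside. Origin: underside, below the tab's middle; x to the tip, z up. In place it lies on the ledge, x along the stand's x, tip about 35 mm past the screw axis (tab 85 mm before it).
- blade_grip (a point): Middle of the grip tab, 30 mm above the blade's underside, the place to hold it across its thickness (y). Ledge and foot both rub on the blade, friction about 0.6 each, so a pull of about 5 N that slides it means about 3.5 N of foot pressure.
- blade_tip (a point): Middle of the blade's far end, x = 120 mm from the blade's origin, at half its thickness.
- dish: Bystander: white ceramic bowl, 100 mm across, 35 mm high; origin at the centre of its underside. It and the blade may have swapped places.
- votive: Bystander: small candle glass, 66 mm across, 65 mm high; origin at the centre of its underside.
- sunglasses: Bystander: black sunglasses standing folded out, about 120 mm wide (y), 115 mm deep (x), 36 mm high; origin under the bridge, temples to +x.
- jar: Bystander: turned wooden jar with a knob, 68 mm across, 74 mm high; origin at the centre of its underside.
Not all that is in view belongs to the job. There is more than one size of the stand; the job needs the smallest. Of the things that look like the blade, the smaller one is meant.

How it is judged:
By the outcome, as a careful person would: the job done as asked, in the order asked, and still so for the second after the job is handed in, with the robot touching nothing.
It also fails if it takes over 72 s, if anything falls off the work surface, if the arm or the gripper's body presses on something with over 40 N, if the wrist force passes 120 N, or if a joint passes its speed limit or range.

## Working session

There is one attempt and no reset: what is moved stays moved. The work goes in short steps, Python scripts to look and compute and a tool call to move; the robot and the scene stay as the last step left them, time stands still between calls to the robot, and variables do not carry over. Pictures are saved under pics/ and viewed, about 8 in all and at most 12, crops included, and the job is handed in when it is done.

Besides the shell and the picture viewer there is one more tool, called after "Emit:" as a command line: name --argument value ..., lists and objects as JSON in quotes. carry_out: Moves the arm, as the interface text tells. Its arguments: {"type":"object","properties":{"targets":{"type":"array"},"newtons":{"type":"number"}},"required":["targets"]}

```bash
ls; mkdir -p pics; cat > h.py <<'E'
import numpy as np, cv2
from plant import status, cams, env
def grab(n):
    im=cams.get_image(n); np.savez(f'{n}.npz',**{k:np.array(v) for k,v in im.items()}); return im
def load(n): return dict(np.load(f'{n}.npz'))
def rays(im,uv):
    K=np.array(im['intrinsics']);uv=np.asarray(uv,float).reshape(-1,1,2)
    # undistort: drawn = s*(1+k1 r^2)
    d=((uv[:,0]-[K[0,2],K[1,2]])/[K[0,0],K[1,1]]); s=d.copy()
    for _ in range(20): s=d/(1+float(im['k1'])*(s**2).sum(1,keepdims=True))
    T=np.array(im['cam_to_world']); return T[:3,3], s, T
def onplane(im,uv,z):
    o,s,T=rays(im,uv); d=np.c_[s[:,0],-s[:,1],-np.ones(len(s))]@T[:3,:3].T
    return o+d*((z-o[2])/d[:,2])[:,None]
def cloud(im):
    D=np.array(im['depth']);h,w=D.shape;v,u=np.mgrid[:h,:w]
    o,s,T=rays(im,np.c_[u.ravel(),v.ravel()]); d=np.c_[s[:,0],-s[:,1],-np.ones(len(s))]@T[:3,:3].T
    P=(o+d*D.reshape(-1,1)); P[D.ravel()==0]=np.nan; return P.reshape(h,w,3)
def proj(im,P):
    T=np.array(im['cam_to_world']);K=np.array(im['intrinsics']);p=(np.asarray(P).reshape(-1,3)-T[:3,3])@T[:3,:3]
    s=np.c_[p[:,0]/-p[:,2],-p[:,1]/-p[:,2]]; s=s*(1+float(im['k1'])*(s**2).sum(1,keepdims=True))
    return s*[K[0,0],K[1,1]]+[K[0,2],K[1,2]]
E
python3 - <<'E'
from h import *
a=[grab(n) for n in('top','side','wrist')]
for i in a: print(np.round(i['cam_to_world'],3).tolist(), np.array(i['intrinsics'])[0,0], i['k1'])
v=np.hstack([cv2.resize(i['pixels'],(400,300)) for i in a[1:]])
cv2.imwrite('pics/top.png',cv2.resize(a[0]['pixels'][:,:,::-1],(800,600))); cv2.imwrite('pics/sw.png',v[:,:,::-1])
print(status.observe())
E
```

```text
pics
[[0.012, 0.976, -0.219, 0.155], [-1.0, 0.013, 0.003, -0.02], [0.006, 0.219, 0.976, 1.737], [0.0, 0.0, 0.0, 1.0]] 462.20185955623344 -0.07245965201860627
[[0.999, 0.026, -0.046, 0.447], [-0.052, 0.58, -0.813, -0.984], [0.006, 0.815, 0.58, 0.82], [0.0, 0.0, 0.0, 1.0]] 360.92807203916925 0.03786573838732855
[[0.443, -0.863, -0.241, 0.216], [0.897, 0.426, 0.121, 0.59], [-0.002, -0.27, 0.963, 0.373], [0.0, 0.0, 0.0, 1.0]] 274.82729959067603 0.01069286309949762
{'time_s': 0.15, 'joint_positions': array([ 9.92005943e-01,  5.32077298e-02,  1.61403037e+00,  4.14388962e-05,
        1.47598436e+00, -1.18963772e-01]), 'qd': array([-5.70895418e-04, -1.36684549e-03, -3.44428837e-03,  3.26606668e-06,
        2.01002468e-03,  7.57268898e-04]), 'joint_torque': array([ 3.39369180e-04, -3.94245529e+01, -3.70719945e+01, -1.06665645e-04,
        4.71563078e-03,  1.49947493e-05]), 'eef_pos': array([0.27706246, 0.55967249, 0.23031294]), 'orientation': array([ 3.25842420e-04,  8.49645609e-01,  5.27353463e-01, -7.47209727e-04]), 'force': array([-0.92341367,  0.6087144 , -0.01162966]), 'ft_torque': array([-0.03932833,  0.04333562, -0.02114624]), 'finger_gap': 0.08526394889989443}
```

View pics/top.png

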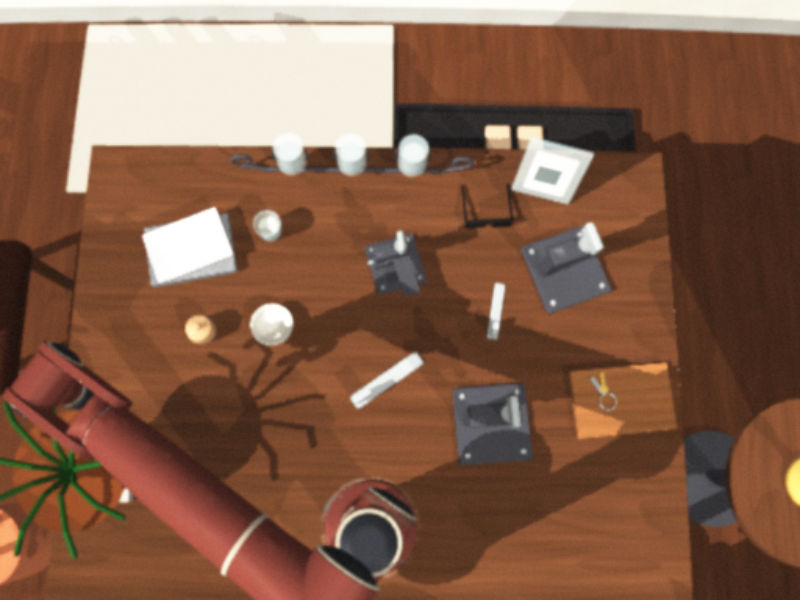

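View pics/sw.png

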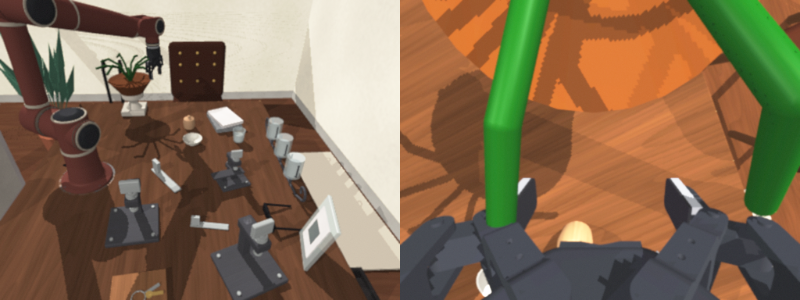

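The top view shows the smallest stand at about (395,265), the smaller blade at (497,310) with its tab at the lower end, and the bigger look-alikes elsewhere. The side view agrees. Next I measure both.

```bash
python3 - <<'E'
from h import *
t=load('top'); s=load('side')
f=lambda u,v,z:np.round(onplane(t,[[u*.64,v*.64]],z)[0],3)
print('stand',f(395,265,0.012),'blade ends',f(499,285,.004),f(493,337,.004),'handle',f(400,240,.15))
C=cloud(t); 
# blade: bright low points near
def near(C,c,r): return np.linalg.norm(C[...,:2]-c,axis=-1)<r
b=f(497,310,.004)[:2]
for n,im in(('top',t),('side',s)):
    C=cloud(im); m=near(C,b,.12); px=im['pixels'].astype(int); g=m&(px.min(-1)>110)
    P=C[g]; print(n,len(P),P[:,2].min(),P[:,2].max())
    r=cv2.minAreaRect((P[:,:2]*1000).astype(np.float32)); print(r, cv2.boxPoints(r).round())
    hi=P[P[:,2]>.025]; print('tab',hi.mean(0) if len(hi) else None,len(hi))
    st=f(395,265,.012)[:2]; m=near(C,st,.14)&(C[...,2]>.006); P=C[m]; 
    for lo,h in((.006,.02),(.05,.07),(.09,.125),(.13,.17)):
        Q=P[(P[:,2]>lo)&(P[:,2]<h)]
        if len(Q)>4: r=cv2.minAreaRect((Q[:,:2]*1000).astype(np.float32)); print(n,lo,len(Q),np.round(np.median(Q,0),3),np.round(r[0]),np.round(r[1]),round(r[2],1))
# crops
A=cv2.resize(t['pixels'][130:230,215:345],None,fx=6,fy=6,interpolation=cv2.INTER_CUBIC)
cv2.imwrite('pics/c1.png',A[:,:,::-1])
p=proj(s,[[*st,.07]])[0].astype(int); print(p)
B=cv2.resize(s['pixels'][p[1]-60:p[1]+90,p[0]-100:p[0]+100],None,fx=4,fy=4,interpolation=cv2.INTER_CUBIC); cv2.imwrite('pics/c2.png',B[:,:,::-1])
E
```

```text
stand [ 0.628 -0.053  0.012] blade ends [ 0.582 -0.311  0.004] [ 0.451 -0.293  0.004] handle [ 0.649 -0.061  0.15 ]
top 265 -0.009896253026303592 0.04755862187409221
((519.76025390625, -300.606201171875), (30.55982780456543, 142.53765869140625), 80.16816711425781) [[ 447. -303.]
 [ 587. -328.]
 [ 593. -298.]
 [ 452. -273.]]
tab [ 0.4685388  -0.29084593  0.0405438 ] 31
top 0.006 779 [ 0.614 -0.046  0.01 ] [627. -53.] [277. 270.] 80.0
top 0.05 323 [ 0.598 -0.072  0.06 ] [601. -60.] [143.  84.] 42.7
top 0.09 172 [ 0.632 -0.029  0.117] [637. -39.] [36. 82.] 18.3
top 0.13 58 [ 0.641 -0.061  0.161] [642. -63.] [44. 19.] 2.4
side 441 -0.0034555175397641413 0.04618567556174602
((521.1580810546875, -297.4969177246094), (61.030460357666016, 132.98941040039062), 67.81507110595703) [[ 448. -301.]
 [ 571. -351.]
 [ 594. -294.]
 [ 471. -244.]]
tab [ 0.46695952 -0.29482018  0.03700462] 68
side 0.006 596 [ 0.636 -0.08   0.011] [632. -55.] [129. 126.] 15.5
side 0.05 438 [ 0.615 -0.072  0.058] [603. -45.] [143. 100.] 18.1
side 0.09 169 [ 0.632 -0.067  0.113] [637. -42.] [34. 81.] 18.2
side 0.13 143 [ 0.644 -0.065  0.151] [644. -63.] [46. 16.] 8.9
[295 214]
```

View pics/c1.png

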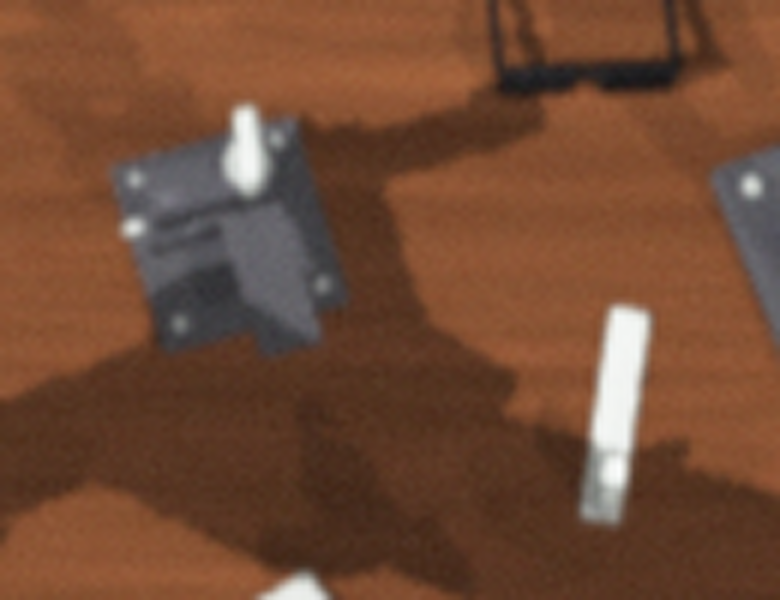

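View pics/c2.png

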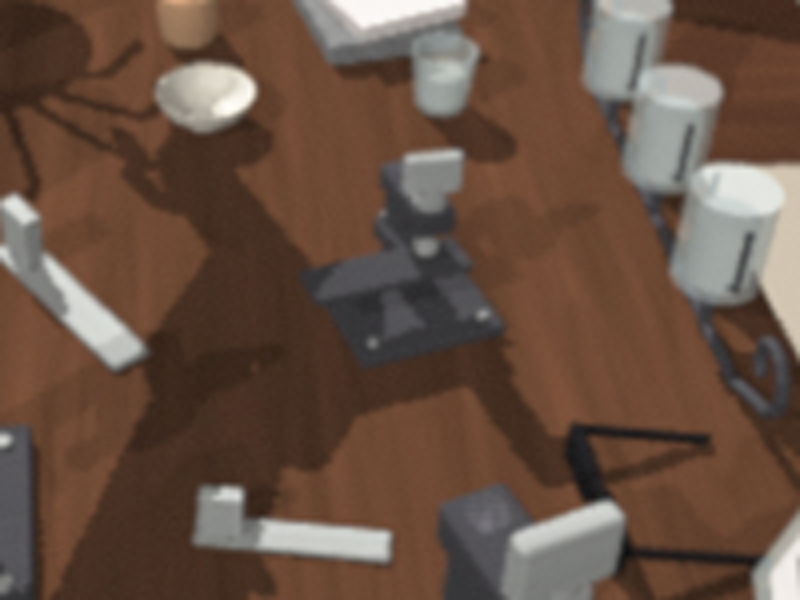

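The crops show the stand's ledge pointing toward the robot, with the stand's x axis at about +18° in world and the screw axis near (0.643,-0.063). The tab of the blade is near (0.468,-0.292), with the tip toward +x at a yaw of about -10°. I'll move above the blade for a close look.

Emit:
carry_out --targets '[{"x":0.5,"y":-1,"z":0.3,"jaw":1},{"x":1,"y":-2.2,"z":0.3,"twist":0.5},{"x":1.5,"y":-3.4,"z":0.3,"twist":1},{"x":2,"y":-4.6,"z":0.2,"twist":1.5},{"x":2.5,"y":-5.8,"z":0,"twist":2},{"x":3,"y":-7,"z":0,"twist":2.5},{"x":3.5,"y":-8.2,"twist":2.7},{"x":3.8,"y":-9.4,"twist":2.7},{"x":4,"y":-10.6,"twist":2.7},{"x":4,"y":-11.8,"twist":2.7}]'

```text
invalid input at $.targets[0]: expected keys jaw, x, y, z, twist
```

Emit:
carry_out --targets '[{"x":0.2,"y":-1.2},{"x":0.4,"y":-2.4},{"x":0.6,"y":-3.6},{"x":0.8,"y":-4.8},{"x":0.9,"y":-6},{"x":1,"y":-7.2},{"x":1,"y":-8.4},{"x":1,"y":-9.4},{"x":1,"y":-9.4},{"x":1,"y":-9.4}]'

```text
invalid input at $.targets[0]: expected keys jaw, x, y, z, twist
```

```bash
python3 - <<'E'
from h import *
o=status.observe(); print(o['eef_pos'],o['orientation'],o['force'],o['joint_positions'])
w=grab('wrist'); cv2.imwrite('pics/w1.png',w['pixels'][:,:,::-1])
C=cloud(w); px=w['pixels'].astype(int)
m=(np.linalg.norm(C[...,:2]-[.52,-.3],axis=-1)<.11)&((px.max(-1)-px.min(-1))<30)&(C[...,2]>-.01)&(C[...,2]<.055)&(px.min(-1)>70)
n,l,st,_=cv2.connectedComponentsWithStats(m.astype(np.uint8)); i=1+st[1:,4].argmax(); m=l==i
P=C[m]; print(st[i])
lo=P[P[:,2]<.015]; hi=P[P[:,2]>.036]
for Q in(lo,hi):
    r=cv2.minAreaRect((Q[:,:2]*1000).astype(np.float32)); print(len(Q),np.median(Q,0),r)
E
```

```text
[0.27706246 0.55967249 0.23031294] [ 3.25842420e-04  8.49645609e-01  5.27353463e-01 -7.47209727e-04] [-0.92341367  0.6087144  -0.01162966] [ 9.92005943e-01  5.32077298e-02  1.61403037e+00  4.14388962e-05
  1.47598436e+00 -1.18963772e-01]Traceback (most recent call last):
  File "<stdin>", line 6, in <module>
ValueError: attempt to get argmax of an empty sequence
```

View pics/w1.png

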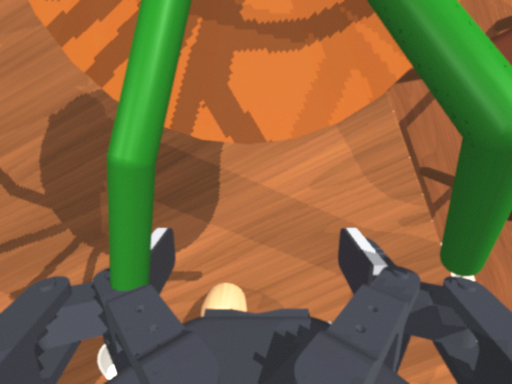

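```bash
python3 - <<'E'
from h import *
w=load('wrist'); C=cloud(w); px=w['pixels'].astype(int); D=w['depth']
g=(px[...,1]>px[...,0]+40)&(px[...,1]>px[...,2]+40)
n,l,st,ce=cv2.connectedComponentsWithStats(g.astype(np.uint8))
for i in range(1,n):
    if st[i,4]<200: continue
    v,u=np.where(l==i)
    for k in np.linspace(0,len(v)-1,7).astype(int): print(i,u[k],v[k],D[v[k],u[k]].round(3),C[v[k],u[k]].round(3))
print(w['cam_to_world'][:3,3], 'pad', D[245,160],C[245,160])
E
```

```text
1 142 0 0.069 [0.181 0.576 0.294]
1 141 45 0.069 [0.19  0.571 0.297]
1 163 90 0.071 [0.202 0.57  0.297]
1 116 136 0.067 [0.207 0.556 0.305]
1 149 181 0.074 [0.221 0.556 0.302]
1 124 232 0.077 [0.23  0.542 0.302]
1 126 290 0.088 [0.248 0.527 0.297]
2 369 0 0.065 [0.206 0.624 0.298]
2 397 34 0.061 [0.216 0.624 0.305]
2 463 66 0.051 [0.227 0.627 0.317]
2 504 102 0.0 [nan nan nan]
2 505 157 0.0 [nan nan nan]
2 486 211 0.064 [0.26  0.627 0.313]
2 471 274 0.088 [0.293 0.628 0.295]
[0.21636182 0.5899253  0.37272584] pad 0.1218125 [0.24999513 0.52563179 0.26271524]
```

The leaves in the wrist view lie on the camera side of the gripper, at z≈0.30. The exit away from them is along (+0.85,-0.5), so I'll go that way first.

Emit:
carry_out --targets '[{"x":0.9,"y":-0.5,"z":0,"twist":0,"jaw":1},{"x":1.8,"y":-1.0,"z":0,"twist":0,"jaw":1},{"x":2.7,"y":-1.6,"z":0,"twist":0,"jaw":1},{"x":3.5,"y":-2.2,"z":0,"twist":0,"jaw":1},{"x":3.9,"y":-3.3,"z":0,"twist":0.5,"jaw":1},{"x":4.1,"y":-4.5,"z":0,"twist":1,"jaw":1},{"x":4.3,"y":-5.7,"z":0,"twist":1.5,"jaw":1},{"x":4.4,"y":-6.9,"z":0,"twist":2,"jaw":1},{"x":4.5,"y":-8.1,"z":0,"twist":2.5,"jaw":1},{"x":4.5,"y":-9.3,"z":0,"twist":2.7,"jaw":1}]'

```text
time_s: 1.2
eef_pos: [0.4572, 0.1862, 0.2312]
orientation: [0.0, 0.766, 0.642, 0.0]
force: [0.4, -0.9, 0.1]
finger_gap: 0.0854
```

Emit:
carry_out --targets '[{"x":0,"y":-1.2,"z":0,"twist":0,"jaw":1},{"x":0,"y":-2.4,"z":0,"twist":0,"jaw":1},{"x":0,"y":-3.6,"z":0,"twist":0,"jaw":1},{"x":0.1,"y":-4.8,"z":0,"twist":0,"jaw":1},{"x":0.2,"y":-6,"z":0,"twist":0,"jaw":1},{"x":0.3,"y":-7.2,"z":0,"twist":0,"jaw":1},{"x":0.4,"y":-8.4,"z":-0.2,"twist":0,"jaw":1},{"x":0.4,"y":-9.6,"z":-0.6,"twist":0,"jaw":1},{"x":0.4,"y":-10.8,"z":-1,"twist":0,"jaw":1},{"x":0.4,"y":-11.9,"z":-1,"twist":0,"jaw":1}]'

```text
time_s: 2.2
eef_pos: [0.4716, -0.289, 0.1882]
orientation: [-0.002, 0.767, 0.642, -0.0]
force: [0.7, 0.8, -0.5]
finger_gap: 0.0852
```

Emit:
carry_out --targets '[{"x":0,"y":0,"z":0,"twist":0,"jaw":1}]'

```text
time_s: 2.3
eef_pos: [0.4722, -0.2922, 0.1902]
orientation: [-0.0, 0.769, 0.64, -0.001]
force: [0.1, -1.3, 0.0]
finger_gap: 0.0855
```

```bash
cat > b.py <<'E'
from h import *
o=status.observe(); print(o['time_s'],o['eef_pos'],o['orientation'],o['force'],o['joint_positions'])
w=grab('wrist'); cv2.imwrite('pics/w2.png',w['pixels'][:,:,::-1])
C=cloud(w); px=w['pixels'].astype(int)
m=(np.linalg.norm(C[...,:2]-[.52,-.3],axis=-1)<.11)&((px.max(-1)-px.min(-1))<40)&(C[...,2]>-.01)&(C[...,2]<.055)&(px.min(-1)>70)
n,l,st,_=cv2.connectedComponentsWithStats(m.astype(np.uint8)); i=1+st[1:,4].argmax(); m=l==i
P=C[m]; print(st[i])
lo=P[P[:,2]<.015]; hi=P[P[:,2]>.036]
for Q in(lo,hi):
    r=cv2.minAreaRect((Q[:,:2]*1000).astype(np.float32)); print(len(Q),np.median(Q,0),r)
E
python3 b.py
```

```text
2.3 [ 0.47223495 -0.29223597  0.19019194] [-3.88416972e-04  7.68618589e-01  6.39706760e-01 -7.58366334e-04] [ 1.30751478e-01 -1.26346222e+00  9.16785979e-04] [-6.87483644e-01 -8.36788890e-02  1.81715274e+00 -1.36131213e-03
  1.40916717e+00 -2.07549785e+00]
[ 246  146   22  105 2113]
1785 [ 0.5232959  -0.30145425  0.00378404] ((517.9544067382812, -300.24591064453125), (26.13448715209961, 139.92628479003906), 80.34967803955078)
299 [ 0.46628651 -0.29114118  0.04166522] ((466.9765625, -291.23565673828125), (11.963452339172363, 30.338224411010742), 80.18030548095703)
```

View pics/w2.png

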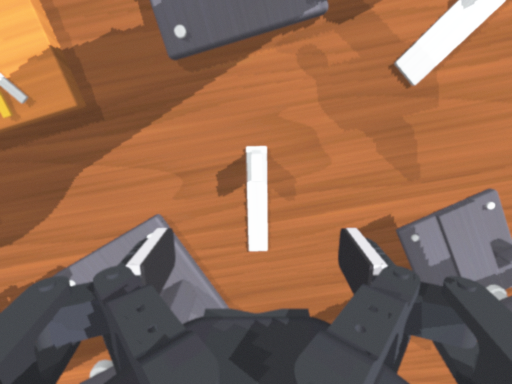

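The tab measures 12×30 mm, centred at (0.467,-0.291), with a yaw of -9.8°. This matches the given sizes. I'll descend and grip.

Emit:
carry_out --targets '[{"x":-0.13,"y":0.02,"z":-1,"twist":0.1,"jaw":0.6},{"x":-0.13,"y":0.02,"z":-2.1,"twist":0.1,"jaw":0.6},{"x":-0.13,"y":0.02,"z":-3.1,"twist":0.1,"jaw":0.6},{"x":-0.13,"y":0.02,"z":-3.9,"twist":0.1,"jaw":0.6},{"x":-0.13,"y":0.02,"z":-4.3,"twist":0.1,"jaw":0.6},{"x":-0.13,"y":0.02,"z":-4.46,"twist":0.1,"jaw":0.5},{"x":-0.13,"y":0.02,"z":-4.46,"twist":0.1,"jaw":0.3},{"x":-0.13,"y":0.02,"z":-4.46,"twist":0.1,"jaw":0},{"x":-0.13,"y":0.02,"z":-4.46,"twist":0.1,"jaw":0},{"x":-0.13,"y":0.02,"z":-4.46,"twist":0.1,"jaw":0}]' --newtons 60

```text
time_s: 3.35
eef_pos: [0.4695, -0.2882, 0.015]
orientation: [0.002, 0.764, 0.646, 0.0]
force: [0.4, 0.6, 4.1]
finger_gap: 0.0111
```

Emit:
carry_out --targets '[{"x":0,"y":0,"z":0,"twist":0,"jaw":0},{"x":0,"y":0,"z":0,"twist":0,"jaw":0},{"x":0,"y":0,"z":0,"twist":0,"jaw":0}]'

```text
time_s: 3.65
eef_pos: [0.4696, -0.2882, 0.015]
orientation: [0.002, 0.764, 0.646, 0.0]
force: [0.5, 0.7, 6.3]
finger_gap: 0.0111
```

Emit:
carry_out --targets '[{"x":0,"y":0,"z":0.3,"twist":0,"jaw":0},{"x":0,"y":0,"z":0.6,"twist":0,"jaw":0},{"x":0,"y":0,"z":1,"twist":0,"jaw":0},{"x":0,"y":0,"z":1.5,"twist":0,"jaw":0},{"x":0,"y":0,"z":2.2,"twist":0,"jaw":0},{"x":0,"y":0,"z":2.5,"twist":0,"jaw":0},{"x":0,"y":0,"z":2.5,"twist":0,"jaw":0},{"x":0,"y":0,"z":2.5,"twist":0,"jaw":0}]'

```text
time_s: 4.45
eef_pos: [0.4679, -0.2869, 0.1126]
orientation: [-0.0, 0.763, 0.646, -0.0]
force: [-1.1, -0.0, -1.6]
finger_gap: 0.0108
```

```bash
python3 - <<'E'
from h import *
o=status.observe(); print(o['time_s'],o['eef_pos'],o['orientation'],o['force'],o['ft_torque'],o['finger_gap'])
w=grab('wrist'); s=grab('side');t=grab('top'); 
for n,im in(('w',w),('s',s),('t',t)):
    C=cloud(im); px=im['pixels'].astype(int)
    e=o['eef_pos']
    m=(np.linalg.norm(C[...,:2]-[e[0]+.06,e[1]-.01],axis=-1)<.1)&((px.max(-1)-px.min(-1))<40)&(C[...,2]>.08)&(C[...,2]<.115)&(px.min(-1)>90)
    P=C[m]
    if len(P)>20:
        r=cv2.minAreaRect((P[:,:2]*1000).astype(np.float32)); print(n,len(P),np.median(P,0).round(4),P[:,2].min(),P[:,2].max(),r)
        A=np.c_[P,np.ones(len(P))]; c=np.linalg.lstsq(np.c_[P[:,:2],np.ones(len(P))],P[:,2],rcond=None)[0]; print(c)
# side-view stand measurements: circles of bolts etc
a=np.hstack([w['pixels'],]); 
p=proj(s,[[.53,-.2,.08]])[0].astype(int)
B=cv2.resize(s['pixels'][p[1]-75:p[1]+75,p[0]-100:p[0]+100],None,fx=3,fy=3,interpolation=cv2.INTER_CUBIC); print('crop o',p-[100,75])
B=cv2.vconcat([B]); W=cv2.resize(w['pixels'],None,fx=.0+450/384*.0+ .39,fy=.39)
cv2.imwrite('pics/s3.png',B[:,:,::-1])
E
```

```text
4.45 [ 0.46785648 -0.28694131  0.11258554] [-1.83744112e-04  7.63494216e-01  6.45814637e-01 -4.52913232e-05] [-1.14067005 -0.02320224 -1.55354421] [-0.0599331   0.07661405  0.02934055] 0.010765888822231583
w 1730 [ 0.5091 -0.2916  0.1014] 0.0978206172520962 0.11491421193680315 ((489.6844787597656, -290.50634765625), (23.68820571899414, 84.39730834960938), 80.85812377929688)
[-0.02301642  0.0036158   0.11425303]
s 353 [ 0.5206 -0.2974  0.0995] 0.09377329032058623 0.11489926143160512 ((515.7993774414062, -295.0561218261719), (27.948766708374023, 137.33436584472656), 79.85391235351562)
[-0.01585789  0.00454973  0.10927236]
crop o [169 168]
```

View pics/s3.png

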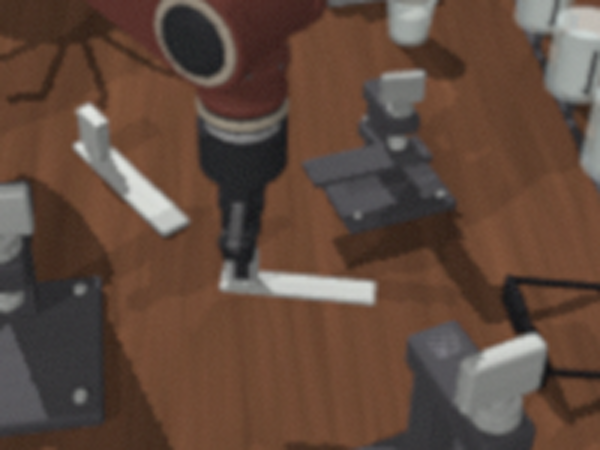

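The blade is held level to about 1°, gripped on 10.8 mm. Its underside is about 15 mm below the TCP. I'll move it to the pre-insert place (tip about 40 mm before the screw axis) and look.

Emit:
carry_out --targets '[{"x":0.1,"y":0.6,"z":0,"twist":0.6,"jaw":0},{"x":0.2,"y":1.4,"z":0,"twist":1.4,"jaw":0},{"x":0.3,"y":2.2,"z":0,"twist":2.3,"jaw":0},{"x":0.4,"y":3,"z":0,"twist":3.2,"jaw":0},{"x":0.5,"y":3.7,"z":0,"twist":4,"jaw":0},{"x":0.6,"y":4.2,"z":0,"twist":4.5,"jaw":0},{"x":0.64,"y":4.37,"z":0,"twist":4.65,"jaw":0},{"x":0.64,"y":4.37,"z":0,"twist":4.65,"jaw":0},{"x":0.64,"y":4.37,"z":0,"twist":4.65,"jaw":0}]'

```text
time_s: 5.5
eef_pos: [0.4935, -0.1129, 0.1125]
orientation: [-0.0, 0.586, 0.811, -0.0]
force: [0.0, 0.0, -0.6]
finger_gap: 0.0108
```

```bash
python3 - <<'E'
from h import *
o=status.observe(); print(o['time_s'],o['eef_pos'],o['orientation'],o['force'],o['ft_torque'],o['joint_positions'])
q=o['orientation'];a=2*np.arctan2(q[2],q[1])-np.pi/2; print('tool yaw',np.degrees(a))
S=np.array([.6435,-.0628]); 
for n in('wrist','side','top'):
    im=grab(n); C=cloud(im); th=np.radians(18.2); R=np.array([[np.cos(th),-np.sin(th)],[np.sin(th),np.cos(th)]])
    L=C.copy(); L[...,:2]=(C[...,:2]-S)@R   # stand frame
    px=im['pixels'].astype(int); gray=(px.max(-1)-px.min(-1))<45
    def box(name,lo,hi,xr,yr,br=None):
        m=gray&(L[...,2]>lo)&(L[...,2]<hi)&(L[...,0]>xr[0])&(L[...,0]<xr[1])&(L[...,1]>yr[0])&(L[...,1]<yr[1])
        if br: m&=(px.min(-1)>br)
        P=L[m]*1000
        if len(P)<15: return
        r=cv2.minAreaRect(P[:,:2].astype(np.float32)); print(n,name,len(P),'z',np.median(P[:,2]).round(1),'c',np.round(r[0],1),'s',np.round(r[1],1),round(r[2],1),'lo/hi',np.percentile(P[:,:2],[1,99],axis=0).round(1).tolist())
    box('arm',.112,.124,(-.03,.03),(-.03,.075)); box('bar',.13,.168,(-.03,.03),(-.02,.02),90)
    box('ledge',.054,.066,(-.12,.0),(-.03,.03)); box('strip',.085,.115,(-.145,-.025),(-.03,.03),90)
    if n=='wrist': cv2.imwrite('pics/w4.png',im['pixels'][:,:,::-1])
E
```

```text
5.5 [ 0.49350838 -0.11292972  0.11245597] [-2.62529311e-04  5.85692678e-01  8.10533097e-01 -3.40424274e-04] [ 0.00756499  0.00411879 -0.6457038 ] [-0.00390495  0.05139977 -0.04501984] [-3.71756700e-01 -1.28650167e-01  1.99450435e+00 -5.50776101e-04
  1.27641779e+00 -2.26172046e+00]
tool yaw 18.296113040491534
wrist strip 949 z 101.1 c [-106.9   -0.5] s [23.3 25.6] 88.3 lo/hi [[-118.8, -12.3], [-95.4, 10.7]]
side arm 89 z 117.0 c [ 0.5 22.5] s [32.9 78.9] 0.5 lo/hi [[-15.7, -16.8], [16.2, 61.3]]
side bar 145 z 150.0 c [ 0.7 -1.5] s [17.4 46.5] 73.3 lo/hi [[-21.6, -9.3], [22.4, 8.2]]
side ledge 277 z 58.1 c [-52.6   3.1] s [104.4  46.9] 3.7 lo/hi [[-103.4, -18.8], [-1.8, 24.9]]
side strip 180 z 100.0 c [-92.9  -2.2] s [104.  29.] 1.2 lo/hi [[-142.5, -15.5], [-41.2, 11.2]]
top arm 140 z 118.3 c [ 0.6 25.6] s [81.7 35.7] 87.6 lo/hi [[-16.3, -14.9], [18.2, 65.9]]
top bar 51 z 160.6 c [-0.4  0.9] s [20.8 45.5] 66.3 lo/hi [[-21.5, -9.1], [21.7, 13.3]]
top ledge 46 z 60.7 c [-50.2  17.6] s [ 38.2 101.6] 74.4 lo/hi [[-102.8, -12.3], [-5.0, 26.0]]
```

View pics/w4.png

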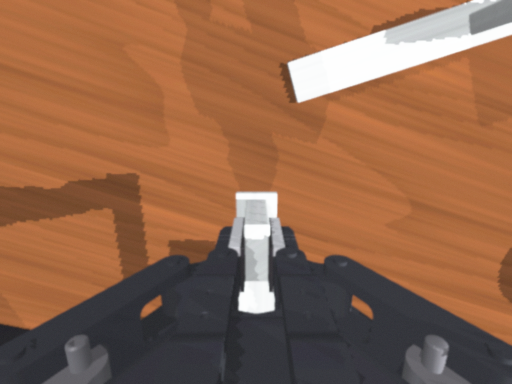

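The strip tip is at stand x≈-41 and y≈-1, aligned with the stand axis. The stand, arm and bar boxes agree within 1 mm. I'll lower it to feel the ledge.

Emit:
carry_out --targets '[{"x":0,"y":0,"z":-0.3,"twist":0,"jaw":0},{"x":0,"y":0,"z":-0.6,"twist":0,"jaw":0},{"x":0,"y":0,"z":-0.75,"twist":0,"jaw":0},{"x":0,"y":0,"z":-0.8,"twist":0,"jaw":0},{"x":0,"y":0,"z":-0.8,"twist":0,"jaw":0}]'

```text
time_s: 6.15
eef_pos: [0.4933, -0.1122, 0.0801]
orientation: [-0.001, 0.585, 0.811, -0.0]
force: [0.8, -0.8, -1.3]
finger_gap: 0.0112
```

Emit:
carry_out --targets '[{"x":0,"y":0,"z":-0.025,"twist":0,"jaw":0},{"x":0,"y":0,"z":-0.05,"twist":0,"jaw":0},{"x":0,"y":0,"z":-0.05,"twist":0,"jaw":0}]'

```text
time_s: 6.45
eef_pos: [0.4939, -0.1123, 0.0792]
orientation: [0.0, 0.585, 0.811, 0.0]
force: [-1.0, 0.4, -0.6]
finger_gap: 0.0108
```

Emit:
carry_out --targets '[{"x":0,"y":0,"z":-0.025,"twist":0,"jaw":0},{"x":0,"y":0,"z":-0.025,"twist":0,"jaw":0}]'

```text
time_s: 6.65
eef_pos: [0.4937, -0.1123, 0.0779]
orientation: [0.0, 0.585, 0.811, 0.0]
force: [-0.3, 0.4, -1.1]
finger_gap: 0.011
```

Emit:
carry_out --targets '[{"x":0,"y":0,"z":-0.025,"twist":0,"jaw":0},{"x":0,"y":0,"z":-0.025,"twist":0,"jaw":0}]'

```text
time_s: 6.85
eef_pos: [0.4936, -0.1123, 0.0768]
orientation: [-0.0, 0.585, 0.811, -0.0]
force: [-0.2, 0.5, -1.2]
finger_gap: 0.0107
```

Emit:
carry_out --targets '[{"x":0,"y":0,"z":-0.025,"twist":0,"jaw":0},{"x":0,"y":0,"z":-0.025,"twist":0,"jaw":0}]'

```text
time_s: 7.05
eef_pos: [0.4936, -0.1123, 0.0757]
orientation: [-0.0, 0.585, 0.811, -0.0]
force: [-0.2, 0.4, -1.0]
finger_gap: 0.0111
```

Emit:
carry_out --targets '[{"x":0,"y":0,"z":-0.025,"twist":0,"jaw":0},{"x":0,"y":0,"z":-0.025,"twist":0,"jaw":0}]'

```text
time_s: 7.25
eef_pos: [0.4936, -0.1123, 0.0747]
orientation: [-0.0, 0.585, 0.811, -0.0]
force: [-0.2, 0.3, -1.3]
finger_gap: 0.011
```

Emit:
carry_out --targets '[{"x":0,"y":0,"z":-0.025,"twist":0,"jaw":0},{"x":0,"y":0,"z":-0.025,"twist":0,"jaw":0}]'

```text
time_s: 7.45
eef_pos: [0.4939, -0.1124, 0.0743]
orientation: [0.0, 0.585, 0.811, 0.0]
force: [-1.8, -0.0, 0.1]
finger_gap: 0.0105
```

Contact with the ledge is felt at TCP z≈0.0743. I'll slide in along the stand x axis.

Emit:
carry_out --targets '[{"x":0.1,"y":0.035,"z":0,"twist":0,"jaw":0},{"x":0.25,"y":0.09,"z":0,"twist":0,"jaw":0},{"x":0.4,"y":0.15,"z":0,"twist":0,"jaw":0},{"x":0.55,"y":0.2,"z":0,"twist":0,"jaw":0},{"x":0.68,"y":0.245,"z":0,"twist":0,"jaw":0},{"x":0.68,"y":0.245,"z":0,"twist":0,"jaw":0}]'

```text
time_s: 8.05
eef_pos: [0.5224, -0.1022, 0.0742]
orientation: [0.001, 0.585, 0.811, 0.001]
force: [1.5, 0.2, 1.7]
finger_gap: 0.0109
```

Emit:
carry_out --targets '[{"x":0.1,"y":0.035,"z":0,"twist":0,"jaw":0},{"x":0.25,"y":0.085,"z":0,"twist":0,"jaw":0},{"x":0.4,"y":0.13,"z":0,"twist":0,"jaw":0},{"x":0.55,"y":0.18,"z":0,"twist":0,"jaw":0},{"x":0.55,"y":0.18,"z":0,"twist":0,"jaw":0}]'

```text
time_s: 8.55
eef_pos: [0.5439, -0.0952, 0.0743]
orientation: [0.001, 0.585, 0.811, 0.001]
force: [0.0, -0.7, 3.0]
finger_gap: 0.0109
```

Emit:
carry_out --targets '[{"x":0.12,"y":0.04,"z":0,"twist":0,"jaw":0},{"x":0.28,"y":0.09,"z":0,"twist":0,"jaw":0},{"x":0.44,"y":0.145,"z":0,"twist":0,"jaw":0},{"x":0.58,"y":0.19,"z":0,"twist":0,"jaw":0},{"x":0.58,"y":0.19,"z":0,"twist":0,"jaw":0}]'

```text
time_s: 9.05
eef_pos: [0.5668, -0.0877, 0.0743]
orientation: [0.001, 0.585, 0.811, 0.0]
force: [0.0, -0.1, 3.0]
finger_gap: 0.0112
```

```bash
cat > m.py <<'E'
from h import *
import sys
o=status.observe(); print(o['time_s'],o['eef_pos'],o['force'],o['ft_torque'])
S=np.array([.6435,-.0628]);th=np.radians(18.2); R=np.array([[np.cos(th),-np.sin(th)],[np.sin(th),np.cos(th)]])
print('tcp stand',(o['eef_pos'][:2]-S)@R)
s=grab('side'); p=proj(s,[[.6,-.07,.08]])[0].astype(int)
B=cv2.resize(s['pixels'][p[1]-50:p[1]+50,p[0]-65:p[0]+65],None,fx=6,fy=6,interpolation=cv2.INTER_CUBIC); cv2.imwrite(sys.argv[1],B[:,:,::-1])
C=cloud(s);L=C.copy(); L[...,:2]=(C[...,:2]-S)@R; px=s['pixels'].astype(int)
m=(L[...,2]>.054)&(L[...,2]<.072)&(abs(L[...,1])<.02)&(L[...,0]>-.12)&(L[...,0]<.06)&(px.min(-1)>100)
P=L[m]*1000; print(len(P),np.percentile(P,[2,50,98],axis=0).round(1)); 
E
python3 m.py pics/s5.png
```

```text
9.05 [ 0.56678463 -0.08770896  0.07426954] [ 0.01840439 -0.12909974  2.99711664] [ 0.0594409  -0.04543155  0.0342794 ]
tcp stand [-0.0806574   0.00029807]
203 [[-100.8  -13.9   57.8]
 [ -31.8   -3.9   62.2]
 [  33.3   18.8   68.2]]
```

View pics/s5.png

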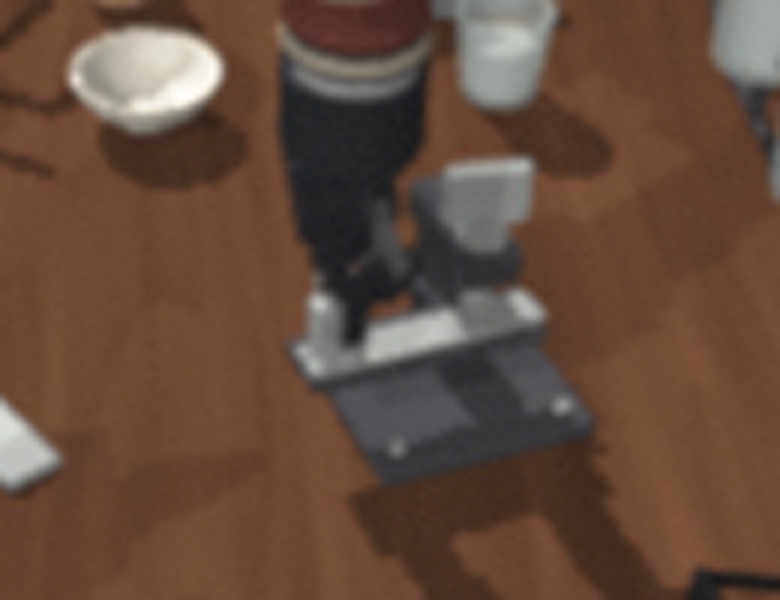

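The side view shows the blade lying on the ledge under the foot, with its tip at about (530,305), past the foot and near the ledge's far end. Now I lift gently to feel the foot and so measure the air.

Emit:
carry_out --targets '[{"x":0,"y":0,"z":0.025,"twist":0,"jaw":0},{"x":0,"y":0,"z":0.05,"twist":0,"jaw":0},{"x":0,"y":0,"z":0.05,"twist":0,"jaw":0}]'

```text
time_s: 9.4
eef_pos: [0.5653, -0.0875, 0.0751]
orientation: [-0.001, 0.585, 0.811, -0.0]
force: [-0.5, -0.3, -1.5]
finger_gap: 0.0108
```

Emit:
carry_out --targets '[{"x":0,"y":0,"z":0.025,"twist":0,"jaw":0},{"x":0,"y":0,"z":0.025,"twist":0,"jaw":0},{"x":0,"y":0,"z":0.025,"twist":0,"jaw":0}]'

```text
time_s: 9.7
eef_pos: [0.566, -0.0877, 0.0767]
orientation: [-0.0, 0.585, 0.811, -0.0]
force: [-0.2, -0.6, -1.6]
finger_gap: 0.0107
```

Emit:
carry_out --targets '[{"x":0,"y":0,"z":0.025,"twist":0,"jaw":0},{"x":0,"y":0,"z":0.025,"twist":0,"jaw":0},{"x":0,"y":0,"z":0.025,"twist":0,"jaw":0}]'

```text
time_s: 10.0
eef_pos: [0.5662, -0.0877, 0.078]
orientation: [0.0, 0.585, 0.811, 0.0]
force: [0.1, -0.9, -1.1]
finger_gap: 0.0108
```

Emit:
carry_out --targets '[{"x":0,"y":0,"z":0.025,"twist":0,"jaw":0},{"x":0,"y":0,"z":0.025,"twist":0,"jaw":0},{"x":0,"y":0,"z":0.025,"twist":0,"jaw":0}]'

```text
time_s: 10.3
eef_pos: [0.5662, -0.0877, 0.079]
orientation: [0.0, 0.585, 0.811, 0.0]
force: [0.5, 0.0, -1.9]
finger_gap: 0.0111
```

Emit:
carry_out --targets '[{"x":0,"y":0,"z":0.025,"twist":0,"jaw":0},{"x":0,"y":0,"z":0.025,"twist":0,"jaw":0},{"x":0,"y":0,"z":0.025,"twist":0,"jaw":0}]'

```text
time_s: 10.6
eef_pos: [0.5662, -0.0877, 0.0799]
orientation: [0.0, 0.585, 0.811, 0.0]
force: [-0.7, 0.3, -1.2]
finger_gap: 0.0107
```

Emit:
carry_out --targets '[{"x":0,"y":0,"z":0.025,"twist":0,"jaw":0},{"x":0,"y":0,"z":0.025,"twist":0,"jaw":0},{"x":0,"y":0,"z":0.025,"twist":0,"jaw":0}]'

```text
time_s: 10.9
eef_pos: [0.5661, -0.0877, 0.0809]
orientation: [-0.0, 0.585, 0.811, -0.0]
force: [-0.8, 0.4, -1.2]
finger_gap: 0.0108
```

```bash
python3 -c "
from h import *
o=status.observe();print(o['eef_pos'],o['force'],o['ft_torque'])"
```

```text
[ 0.56610629 -0.08772872  0.08086107] [-0.82298512  0.36847513 -1.22871766] [-0.01227929  0.03642805 -0.04098195]
```

Emit:
carry_out --targets '[{"x":0,"y":0,"z":0.025,"twist":0,"jaw":0},{"x":0,"y":0,"z":0.025,"twist":0,"jaw":0},{"x":0,"y":0,"z":0.025,"twist":0,"jaw":0}]'

```text
time_s: 11.2
eef_pos: [0.566, -0.0877, 0.0816]
orientation: [-0.0, 0.585, 0.811, -0.0]
force: [1.6, -0.1, -2.9]
finger_gap: 0.0106
```

Emit:
carry_out --targets '[{"x":0,"y":0,"z":0.025,"twist":0,"jaw":0},{"x":0,"y":0,"z":0.025,"twist":0,"jaw":0},{"x":0,"y":0,"z":0.025,"twist":0,"jaw":0}]'

```text
time_s: 11.5
eef_pos: [0.5659, -0.0876, 0.0825]
orientation: [-0.0, 0.585, 0.811, -0.0]
force: [1.4, 0.4, -4.5]
finger_gap: 0.0117
```

```bash
python3 -c "
from h import *
o=status.observe();print(o['eef_pos'],o['force'],o['ft_torque'])"
```

```text
[ 0.56593442 -0.08764045  0.08252046] [ 1.43190807  0.37947789 -4.48518708] [-0.04293076 -0.03246187 -0.10319486]
```

Emit:
carry_out --targets '[{"x":0,"y":0,"z":0.025,"twist":0,"jaw":0},{"x":0,"y":0,"z":0.025,"twist":0,"jaw":0},{"x":0,"y":0,"z":0.025,"twist":0,"jaw":0}]'

```text
time_s: 11.8
eef_pos: [0.5659, -0.0876, 0.0835]
orientation: [-0.0, 0.585, 0.811, -0.0]
force: [3.4, 1.0, -6.8]
finger_gap: 0.0113
```

Emit:
carry_out --targets '[{"x":0,"y":0,"z":-0.1,"twist":0,"jaw":0},{"x":0,"y":0,"z":-0.2,"twist":0,"jaw":0},{"x":0,"y":0,"z":-0.225,"twist":0,"jaw":0},{"x":0,"y":0,"z":-0.225,"twist":0,"jaw":0}]'

```text
time_s: 12.2
eef_pos: [0.5664, -0.0878, 0.0752]
orientation: [0.0, 0.585, 0.811, 0.0]
force: [-0.2, -0.4, -1.4]
finger_gap: 0.011
```

The foot is felt at TCP z≈0.081 and the ledge at ≈0.0745, so the air is about 6.4 mm, though a slight blade tilt in the grip makes this unsure. I'll let the blade lie flat, regrip it, and probe again.

Emit:
carry_out --targets '[{"x":0,"y":0,"z":-0.02,"twist":0,"jaw":0},{"x":0,"y":0,"z":-0.02,"twist":0,"jaw":0.3},{"x":0,"y":0,"z":-0.02,"twist":0,"jaw":0.35},{"x":-0.07,"y":-0.02,"z":0.02,"twist":0,"jaw":0.35},{"x":-0.07,"y":-0.02,"z":0.02,"twist":0,"jaw":0.35}]'

```text
time_s: 12.7
eef_pos: [0.5634, -0.0887, 0.0762]
orientation: [0.0, 0.585, 0.811, 0.0]
force: [0.2, 0.5, 0.1]
finger_gap: 0.0301
```

Emit:
carry_out --targets '[{"x":0,"y":0,"z":0,"twist":0,"jaw":0},{"x":0,"y":0,"z":0,"twist":0,"jaw":0},{"x":0,"y":0,"z":0,"twist":0,"jaw":0},{"x":0,"y":0,"z":0,"twist":0,"jaw":0}]'

```text
time_s: 13.1
eef_pos: [0.5636, -0.0887, 0.076]
orientation: [0.0, 0.585, 0.811, 0.0]
force: [-0.3, -0.6, 1.5]
finger_gap: 0.011
```

Emit:
carry_out --targets '[{"x":0,"y":0,"z":0.025,"twist":0,"jaw":0},{"x":0,"y":0,"z":0.025,"twist":0,"jaw":0},{"x":0,"y":0,"z":0.025,"twist":0,"jaw":0}]'

```text
time_s: 13.4
eef_pos: [0.5629, -0.0884, 0.0762]
orientation: [-0.0, 0.585, 0.811, -0.0]
force: [-0.3, 0.6, -1.5]
finger_gap: 0.0104
```

Emit:
carry_out --targets '[{"x":0,"y":0,"z":0.025,"twist":0,"jaw":0},{"x":0,"y":0,"z":0.025,"twist":0,"jaw":0},{"x":0,"y":0,"z":0.025,"twist":0,"jaw":0}]'

```text
time_s: 13.7
eef_pos: [0.5633, -0.0885, 0.0776]
orientation: [-0.0, 0.585, 0.811, -0.0]
force: [0.6, -0.1, -0.6]
finger_gap: 0.0108
```

Emit:
carry_out --targets '[{"x":0,"y":0,"z":0.025,"twist":0,"jaw":0},{"x":0,"y":0,"z":0.025,"twist":0,"jaw":0},{"x":0,"y":0,"z":0.025,"twist":0,"jaw":0}]'

```text
time_s: 14.0
eef_pos: [0.5634, -0.0886, 0.0788]
orientation: [0.0, 0.585, 0.811, 0.0]
force: [-0.4, -0.8, -1.3]
finger_gap: 0.0108
```

Emit:
carry_out --targets '[{"x":0,"y":0,"z":0.025,"twist":0,"jaw":0},{"x":0,"y":0,"z":0.05,"twist":0,"jaw":0},{"x":0,"y":0,"z":0.05,"twist":0,"jaw":0},{"x":0,"y":0,"z":0.05,"twist":0,"jaw":0}]'

```text
time_s: 14.4
eef_pos: [0.5634, -0.0885, 0.0808]
orientation: [0.0, 0.585, 0.811, 0.0]
force: [-0.9, -0.2, -1.8]
finger_gap: 0.0109
```

Emit:
carry_out --targets '[{"x":0,"y":0,"z":0.025,"twist":0,"jaw":0},{"x":0,"y":0,"z":0.025,"twist":0,"jaw":0},{"x":0,"y":0,"z":0.025,"twist":0,"jaw":0}]'

```text
time_s: 14.7
eef_pos: [0.5634, -0.0885, 0.0817]
orientation: [0.0, 0.585, 0.811, 0.0]
force: [0.3, -0.1, -2.3]
finger_gap: 0.0108
```

Emit:
carry_out --targets '[{"x":0,"y":0,"z":0.025,"twist":0,"jaw":0},{"x":0,"y":0,"z":0.025,"twist":0,"jaw":0},{"x":0,"y":0,"z":0.025,"twist":0,"jaw":0}]'

```text
time_s: 15.0
eef_pos: [0.5632, -0.0885, 0.0826]
orientation: [-0.0, 0.585, 0.811, -0.0]
force: [0.2, -1.4, -1.4]
finger_gap: 0.0108
```

```bash
python3 -c "
from h import *
o=status.observe();print(o['eef_pos'],o['force'],o['ft_torque'])"
```

```text
[ 0.56321669 -0.08852281  0.08258535] [ 0.22991463 -1.37018861 -1.37547043] [0.00951264 0.08627751 0.02580952]
```

Emit:
carry_out --targets '[{"x":0,"y":0,"z":0.025,"twist":0,"jaw":0},{"x":0,"y":0,"z":0.025,"twist":0,"jaw":0},{"x":0,"y":0,"z":0.025,"twist":0,"jaw":0}]'

```text
time_s: 15.3
eef_pos: [0.5632, -0.0885, 0.0834]
orientation: [-0.0, 0.585, 0.811, -0.0]
force: [0.8, 0.1, -3.2]
finger_gap: 0.0106
```

Emit:
carry_out --targets '[{"x":0,"y":0,"z":0.025,"twist":0,"jaw":0},{"x":0,"y":0,"z":0.025,"twist":0,"jaw":0},{"x":0,"y":0,"z":0.025,"twist":0,"jaw":0}]'

```text
time_s: 15.6
eef_pos: [0.5632, -0.0884, 0.0844]
orientation: [-0.0, 0.585, 0.811, -0.0]
force: [1.3, 0.0, -4.7]
finger_gap: 0.0106
```

```bash
python3 -c "
from h import *
o=status.observe();print(o['eef_pos'],o['force'],o['ft_torque'])"
```

```text
[ 0.56319683 -0.08844935  0.08435794] [ 1.29582585  0.03642304 -4.66571339] [-0.08789228 -0.03808572 -0.04981004]
```

Second probe: ledge at 0.0760, foot first touch at ≈0.0825, so air ≈6.5 mm, which agrees with the first. I'll lower the blade, release it and rise.

Emit:
carry_out --targets '[{"x":0,"y":0,"z":-0.1,"twist":0,"jaw":0},{"x":0,"y":0,"z":-0.19,"twist":0,"jaw":0},{"x":0,"y":0,"z":-0.205,"twist":0,"jaw":0},{"x":0,"y":0,"z":-0.205,"twist":0,"jaw":0},{"x":0,"y":0,"z":-0.205,"twist":0,"jaw":0.3},{"x":0,"y":0,"z":-0.205,"twist":0,"jaw":0.4},{"x":0,"y":0,"z":-0.205,"twist":0,"jaw":0.4}]'

```text
time_s: 16.3
eef_pos: [0.5638, -0.0886, 0.0771]
orientation: [0.0, 0.585, 0.811, 0.0]
force: [-0.7, -0.8, 0.4]
finger_gap: 0.0341
```

Emit:
carry_out --targets '[{"x":0,"y":0,"z":0.3,"twist":0,"jaw":0.4},{"x":0,"y":0,"z":0.9,"twist":0,"jaw":0.4},{"x":0,"y":0,"z":1.7,"twist":0,"jaw":0.5},{"x":0,"y":0,"z":2.6,"twist":0,"jaw":0.6},{"x":0,"y":0,"z":3.2,"twist":0,"jaw":0.7},{"x":0,"y":0,"z":3.2,"twist":0,"jaw":0.7},{"x":0,"y":0,"z":3.2,"twist":0,"jaw":0.7}]'

```text
time_s: 17.0
eef_pos: [0.5637, -0.0886, 0.2056]
orientation: [0.001, 0.585, 0.811, 0.0]
force: [-0.4, -0.5, -0.6]
finger_gap: 0.0598
```

```bash
python3 - <<'E'
from h import *
o=status.observe(); print(o['time_s'],o['eef_pos'],o['orientation'],o['force'],o['joint_positions'])
S=np.array([.6435,-.0628]);th=np.radians(18.2); R=np.array([[np.cos(th),-np.sin(th)],[np.sin(th),np.cos(th)]])
for n in('side','wrist','top'):
    s=grab(n); C=cloud(s);L=C.copy(); L[...,:2]=(C[...,:2]-S)@R; px=s['pixels'].astype(int)
    for nm,lo,hi,x0,x1,br in(('bar',.134,.168,-.035,.035,80),('bartop',.158,.168,-.035,.035,80),('tab',.085,.107,-.12,-.05,80),('strip',.054,.072,-.12,.06,100)):
        m=(L[...,2]>lo)&(L[...,2]<hi)&(abs(L[...,1])<.022)&(L[...,0]>x0)&(L[...,0]<x1)&(px.min(-1)>br)&(px.max(-1)-px.min(-1)<45)
        P=L[m]*1000
        if len(P)>15:
            r=cv2.minAreaRect(P[:,:2].astype(np.float32)); (c,d)=P[:,:2].mean(0),np.linalg.svd(P[:,:2]-P[:,:2].mean(0))[2][0] if len(P)<3000 else 0
            print(n,nm,len(P),'z',np.median(P[:,2]).round(1),np.round(r[0],1),np.round(r[1],1),round(r[2],1),'pca',np.degrees(np.arctan2(d[1],d[0])) if np.ndim(d) else '', np.percentile(P[:,0],[1,99]).round(1))
E
```

```text
17.0 [ 0.56368773 -0.08862611  0.20557716] [9.16496194e-04 5.85269778e-01 8.10838052e-01 3.15695892e-04] [-0.39818646 -0.47550171 -0.56857014] [-2.86347088e-01 -6.04369485e-02  1.76898853e+00 -1.39693866e-05
  1.43110243e+00 -2.17751166e+00]
side bar 125 z 153.0 [ 0.8 -0.4] [14.7 46. ] 80.3 pca -11.886382762756183 [-22.   19.6]
side bartop 44 z 161.9 [-1.   0.4] [14.2 42.1] 82.5 pca -10.102228928959939 [-21.8  19.3]
side tab 56 z 97.6 [-84.2  -0.9] [29.2 13.5] 0.6 pca 176.0271695951884 [-98.5 -69.9]
side strip 218 z 61.9 [-32.6   2.7] [ 35.3 136.7] 89.9 pca -179.07486808560714 [-100.7   34.7]
wrist bar 854 z 160.3 [0.3 1.2] [13.5 44.2] 71.8 pca -20.58120382303647 [-21.2  15. ]
wrist bartop 470 z 163.3 [-6.7  3.7] [12.2 28.6] 77.9 pca -15.097558655443235 [-21.1   3.8]
wrist tab 450 z 100.8 [-82.5   0.4] [30.4 11.6] 0.2 pca 0.05737859701804782 [-97.5 -67.6]
wrist strip 2554 z 62.2 [-46.4   2.8] [ 39.4 113. ] 88.7 pca -2.1989050156503405 [-102.3    1.8]
top strip 17 z 64.7 [-38.6   7.6] [65.3 16.2] 37.7 pca -148.30162488512306 [-64.7  -8.6]
```

The tab is at stand x≈-83 (so the tip is at ≈+36), and the bar is at about -13.5°, centred on the axis. Going to the screw.

Emit:
carry_out --targets '[{"x":0.6,"y":0.2,"z":0,"twist":-0.8,"jaw":0.7},{"x":1.4,"y":0.45,"z":0,"twist":-1.6,"jaw":0.7},{"x":1.9,"y":0.62,"z":0,"twist":-2.25,"jaw":0.7},{"x":2.0,"y":0.655,"z":-0.3,"twist":-2.28,"jaw":0.65},{"x":2.0,"y":0.655,"z":-0.9,"twist":-2.28,"jaw":0.6},{"x":2.0,"y":0.655,"z":-1.5,"twist":-2.28,"jaw":0.5},{"x":2.0,"y":0.655,"z":-1.85,"twist":-2.28,"jaw":0.4},{"x":2.0,"y":0.655,"z":-1.88,"twist":-2.28,"jaw":0.4},{"x":2.0,"y":0.655,"z":-1.88,"twist":-2.28,"jaw":0.4}]' --newtons 40

```text
time_s: 18.05
eef_pos: [0.6428, -0.0624, 0.1288]
orientation: [-0.0, 0.678, 0.735, -0.0]
force: [-0.2, -0.1, -0.7]
finger_gap: 0.0343
```

Emit:
carry_out --targets '[{"x":0,"y":0,"z":0,"twist":0,"jaw":0},{"x":0,"y":0,"z":0,"twist":0,"jaw":0},{"x":0,"y":0,"z":0,"twist":0,"jaw":0},{"x":0,"y":0,"z":0,"twist":0,"jaw":0}]'

```text
time_s: 18.45
eef_pos: [0.6439, -0.0605, 0.1311]
orientation: [-0.0, 0.677, 0.736, 0.002]
force: [-1.8, 5.1, 1.5]
finger_gap: 0.0124
```

```bash
cat > o.py <<'E'
from h import *
o=status.observe();q=o['orientation'];print(o['time_s'],o['eef_pos'],'yaw',np.degrees(2*np.arctan2(q[2],q[1]))-90,o['force'],o['ft_torque'],o['finger_gap'])
E
python3 o.py
```

```text
18.45 [ 0.64392037 -0.06054566  0.13110362] yaw 4.712119911053577 [-1.83074845  5.12608524  1.52634157] [0.97138364 0.23958738 0.0633478 ] 0.012413667546102902
```

Gripped. Now I turn clockwise by about 2.5 rad (143°) in total.

Emit:
carry_out --targets '[{"x":0,"y":0.03,"z":0,"twist":-1,"jaw":0},{"x":0,"y":0.03,"z":0,"twist":-2.3,"jaw":0},{"x":0,"y":0.03,"z":0,"twist":-3.6,"jaw":0},{"x":0,"y":0.03,"z":0,"twist":-4.9,"jaw":0},{"x":0,"y":0.03,"z":0,"twist":-6.2,"jaw":0},{"x":0,"y":0.03,"z":0,"twist":-7.5,"jaw":0},{"x":0,"y":0.03,"z":0,"twist":-8.8,"jaw":0},{"x":0,"y":0.03,"z":0,"twist":-10,"jaw":0},{"x":0,"y":0.03,"z":0,"twist":-10,"jaw":0},{"x":0,"y":0.03,"z":0,"twist":-10,"jaw":0}]'

```text
time_s: 19.45
eef_pos: [0.6443, -0.0597, 0.1311]
orientation: [-0.001, 0.954, 0.299, 0.002]
force: [0.7, 5.4, 1.0]
finger_gap: 0.0123
```

```bash
python3 o.py
```

```text
19.45 [ 0.6442937  -0.05965628  0.13112636] yaw -55.196725680917304 [0.67041526 5.40275302 0.98468673] [ 0.95712882 -0.01347222 -0.08093677] 0.012310798962755432
```

Emit:
carry_out --targets '[{"x":0,"y":0.04,"z":0,"twist":-1,"jaw":0},{"x":0,"y":0.04,"z":0,"twist":-2.3,"jaw":0},{"x":0,"y":0.04,"z":0,"twist":-3.6,"jaw":0},{"x":0,"y":0.04,"z":0,"twist":-4.9,"jaw":0},{"x":0,"y":0.04,"z":0,"twist":-6.2,"jaw":0},{"x":0,"y":0.04,"z":0,"twist":-7.5,"jaw":0},{"x":0,"y":0.04,"z":0,"twist":-8.8,"jaw":0},{"x":0,"y":0.04,"z":0,"twist":-10,"jaw":0},{"x":0,"y":0.04,"z":0,"twist":-10,"jaw":0}]'

```text
time_s: 20.35
eef_pos: [0.6452, -0.0595, 0.1312]
orientation: [-0.001, 0.976, -0.218, 0.003]
force: [4.6, 2.5, 0.1]
finger_gap: 0.0121
```

```bash
python3 o.py
```

```text
20.35 [ 0.64517086 -0.05945628  0.13115482] yaw -115.22416772313329 [4.56423888 2.46558742 0.12985346] [ 0.33609992 -0.75923646 -0.07038072] 0.012106492907038762
```

Emit:
carry_out --targets '[{"x":0,"y":0,"z":0,"twist":-1.2,"jaw":0},{"x":0,"y":0,"z":0,"twist":-2.4,"jaw":0},{"x":0,"y":0,"z":0,"twist":-3.4,"jaw":0},{"x":0,"y":0,"z":0,"twist":-3.8,"jaw":0},{"x":0,"y":0,"z":0,"twist":-3.8,"jaw":0},{"x":0,"y":0,"z":0,"twist":-3.8,"jaw":0}]'

```text
time_s: 20.95
eef_pos: [0.6454, -0.0597, 0.1312]
orientation: [-0.001, 0.914, -0.406, 0.003]
force: [5.8, 1.9, -0.4]
finger_gap: 0.0121
```

```bash
python3 o.py
```

```text
20.95 [ 0.64543982 -0.05965114  0.1311547 ] yaw -137.87433460412836 [ 5.80058034  1.86224368 -0.35322772] [ 0.20198803 -0.94043305  0.01109035] 0.012095023618845816
```

Turned by 142.6°. I'll let go, rise and swing back to the tab for the drag test.

Emit:
carry_out --targets '[{"x":0,"y":0,"z":0,"twist":0,"jaw":0.3},{"x":0,"y":0,"z":0,"twist":0,"jaw":0.6},{"x":0,"y":0,"z":0.1,"twist":0,"jaw":0.6},{"x":0,"y":0,"z":0.6,"twist":0,"jaw":0.6},{"x":0,"y":0,"z":1.3,"twist":0,"jaw":0.6},{"x":0,"y":0,"z":1.8,"twist":0,"jaw":0.6},{"x":0,"y":0,"z":1.8,"twist":1.2,"jaw":0.6},{"x":0,"y":0,"z":1.8,"twist":2.6,"jaw":0.6},{"x":0,"y":0,"z":1.8,"twist":4,"jaw":0.6},{"x":0,"y":0,"z":1.8,"twist":5.4,"jaw":0.6}]'

```text
time_s: 21.95
eef_pos: [0.6431, -0.0597, 0.2017]
orientation: [0.0, 0.991, -0.133, -0.0]
force: [0.2, 0.3, -0.6]
finger_gap: 0.0512
```

Emit:
carry_out --targets '[{"x":-0.2,"y":-0.06,"z":0,"twist":1.4,"jaw":0.6},{"x":-0.4,"y":-0.12,"z":0,"twist":2.8,"jaw":0.6},{"x":-0.6,"y":-0.2,"z":0,"twist":4.2,"jaw":0.6},{"x":-0.8,"y":-0.26,"z":0,"twist":5.6,"jaw":0.6},{"x":-1,"y":-0.34,"z":0,"twist":7,"jaw":0.6},{"x":-1.2,"y":-0.42,"z":0,"twist":8.4,"jaw":0.6},{"x":-1.4,"y":-0.5,"z":0,"twist":9.8,"jaw":0.6},{"x":-1.6,"y":-0.58,"z":0,"twist":11.2,"jaw":0.6},{"x":-1.8,"y":-0.66,"z":0,"twist":12.6,"jaw":0.6},{"x":-2,"y":-0.7,"z":0,"twist":14,"jaw":0.6}]'

```text
time_s: 22.95
eef_pos: [0.5628, -0.0879, 0.2016]
orientation: [0.0, 0.826, 0.564, -0.0]
force: [0.2, 0.4, 0.4]
finger_gap: 0.0514
```

Emit:
carry_out --targets '[{"x":0,"y":0,"z":0,"twist":1.4,"jaw":0.6},{"x":0,"y":0,"z":0,"twist":2.8,"jaw":0.6},{"x":0,"y":0,"z":0,"twist":4.2,"jaw":0.6},{"x":0,"y":0,"z":0,"twist":5.6,"jaw":0.6},{"x":0,"y":0,"z":0,"twist":6.6,"jaw":0.5},{"x":0,"y":0,"z":0,"twist":6.6,"jaw":0.4},{"x":0,"y":0,"z":0,"twist":6.6,"jaw":0.4}]'

```text
time_s: 23.65
eef_pos: [0.5632, -0.0876, 0.2015]
orientation: [0.0, 0.589, 0.808, -0.0]
force: [0.3, 0.6, 0.0]
finger_gap: 0.0341
```

```bash
python3 o.py; cat > st.py <<'E'
from h import *
S=np.array([.6435,-.0628]);th=np.radians(18.2); R=np.array([[np.cos(th),-np.sin(th)],[np.sin(th),np.cos(th)]])
for n in('side','wrist'):
    s=grab(n); C=cloud(s);L=C.copy(); L[...,:2]=(C[...,:2]-S)@R; px=s['pixels'].astype(int)
    for nm,lo,hi,x0,x1,br in(('bar',.134,.168,-.035,.035,80),('tab',.085,.107,-.12,-.05,80),('strip',.054,.072,-.12,.06,100)):
        m=(L[...,2]>lo)&(L[...,2]<hi)&(abs(L[...,1])<.022)&(L[...,0]>x0)&(L[...,0]<x1)&(px.min(-1)>br)&(px.max(-1)-px.min(-1)<45)
        P=L[m]*1000
        if len(P)>15:
            r=cv2.minAreaRect(P[:,:2].astype(np.float32)); print(n,nm,len(P),'z',np.median(P[:,2]).round(1),np.round(r[0],1),np.round(r[1],1),round(r[2],1),np.percentile(P[:,0],[1,99]).round(1))
E
python3 st.py
```

```text
23.65 [ 0.56321245 -0.08760977  0.2015096 ] yaw 17.77710650591351 [0.28987386 0.64420562 0.01500146] [ 0.00910782 -0.03132354 -0.03201773] 0.0341374266601367
side bar 103 z 153.4 [ 0.5 -0.4] [46.5 12.7] 23.5 [-21.5  22. ]
side tab 57 z 97.2 [-83.5  -0.4] [16.5 28.4] 86.7 [-97.9 -69.4]
side strip 225 z 62.3 [-32.2   3.2] [ 35.8 137.9] 89.3 [-100.8   35.5]
wrist bar 1019 z 156.6 [-0.2  2.4] [44.1 12.7] 30.6 [-20.2  14.4]
wrist tab 441 z 100.8 [-82.6   0.3] [30.1 11.7] 1.7 [-97.5 -67.9]
wrist strip 2635 z 62.3 [-48.1   3.3] [ 38.8 109.3] 89.0 [-102.3    1.2]
```

The bar is now at stand ≈-156°, which agrees with the tool reading, and the blade has not moved. I'll grip the tab.

Emit:
carry_out --targets '[{"x":0,"y":-0.02,"z":-0.8,"twist":0.1,"jaw":0.4},{"x":0,"y":-0.02,"z":-1.8,"twist":0.1,"jaw":0.4},{"x":0,"y":-0.02,"z":-2.6,"twist":0.1,"jaw":0.35},{"x":0,"y":-0.02,"z":-3.05,"twist":0.1,"jaw":0.35},{"x":0,"y":-0.02,"z":-3.1,"twist":0.1,"jaw":0.35},{"x":0,"y":-0.02,"z":-3.1,"twist":0.1,"jaw":0},{"x":0,"y":-0.02,"z":-3.1,"twist":0.1,"jaw":0},{"x":0,"y":-0.02,"z":-3.1,"twist":0.1,"jaw":0},{"x":0,"y":-0.02,"z":-3.1,"twist":0.1,"jaw":0}]' --newtons 60

```text
time_s: 24.65
eef_pos: [0.5639, -0.0886, 0.0783]
orientation: [0.001, 0.585, 0.811, 0.0]
force: [0.1, -1.3, -0.9]
finger_gap: 0.0106
```

```bash
python3 o.py
```

```text
24.65 [ 0.56390704 -0.08861642  0.07830526] yaw 18.46389243171248 [ 0.1220581  -1.31142793 -0.94722107] [-0.12791763  0.04112272 -0.03797501] 0.01064375604895926
```

Emit:
carry_out --targets '[{"x":-0.024,"y":-0.008,"z":0,"twist":0,"jaw":0}]'

```text
time_s: 24.75
eef_pos: [0.5636, -0.0887, 0.0783]
orientation: [0.001, 0.585, 0.811, 0.001]
force: [3.1, 1.2, -3.2]
finger_gap: 0.0112
```

Emit:
carry_out --targets '[{"x":-0.024,"y":-0.008,"z":0,"twist":0,"jaw":0}]'

```text
time_s: 24.85
eef_pos: [0.5627, -0.0889, 0.0784]
orientation: [0.001, 0.584, 0.811, 0.001]
force: [3.4, 1.4, -2.3]
finger_gap: 0.0109
```

Emit:
carry_out --targets '[{"x":-0.024,"y":-0.008,"z":0,"twist":0,"jaw":0}]'

```text
time_s: 24.95
eef_pos: [0.5616, -0.0893, 0.0783]
orientation: [0.001, 0.584, 0.811, 0.001]
force: [4.3, 1.2, -0.9]
finger_gap: 0.0109
```

Emit:
carry_out --targets '[{"x":-0.024,"y":-0.008,"z":0,"twist":0,"jaw":0}]'

```text
time_s: 25.05
eef_pos: [0.5606, -0.0896, 0.0783]
orientation: [0.001, 0.584, 0.811, 0.001]
force: [5.4, 2.4, 1.0]
finger_gap: 0.0105
```

Emit:
carry_out --targets '[{"x":-0.024,"y":-0.008,"z":0,"twist":0,"jaw":0}]'

```text
time_s: 25.15
eef_pos: [0.5596, -0.0899, 0.0783]
orientation: [0.001, 0.584, 0.811, 0.001]
force: [6.1, 2.2, -0.2]
finger_gap: 0.0106
```

Emit:
carry_out --targets '[{"x":0.048,"y":0.016,"z":0,"twist":0,"jaw":0},{"x":0.072,"y":0.024,"z":0,"twist":0,"jaw":0},{"x":0.096,"y":0.032,"z":0,"twist":0,"jaw":0}]'

```text
time_s: 25.45
eef_pos: [0.5599, -0.0899, 0.0783]
orientation: [-0.002, 0.584, 0.812, -0.003]
force: [-12.5, -3.2, 10.9]
finger_gap: 0.0106
```

Emit:
carry_out --targets '[{"x":0.024,"y":0.008,"z":0,"twist":0,"jaw":0}]'

```text
time_s: 25.55
eef_pos: [0.5608, -0.0897, 0.0783]
orientation: [-0.002, 0.584, 0.812, -0.003]
force: [-12.3, -2.5, 11.8]
finger_gap: 0.0106
```

Emit:
carry_out --targets '[{"x":0.024,"y":0.008,"z":0,"twist":0,"jaw":0}]'

```text
time_s: 25.65
eef_pos: [0.5617, -0.0894, 0.0783]
orientation: [-0.002, 0.584, 0.812, -0.003]
force: [-12.8, -4.4, 11.8]
finger_gap: 0.0109
```

Emit:
carry_out --targets '[{"x":0.024,"y":0.008,"z":0,"twist":0,"jaw":0}]'

```text
time_s: 25.75
eef_pos: [0.5627, -0.0892, 0.0783]
orientation: [-0.002, 0.584, 0.812, -0.003]
force: [-12.0, -4.2, 10.8]
finger_gap: 0.011
```

Emit:
carry_out --targets '[{"x":-0.024,"y":-0.008,"z":0,"twist":0,"jaw":0},{"x":-0.048,"y":-0.016,"z":0,"twist":0,"jaw":0},{"x":-0.072,"y":-0.024,"z":0,"twist":0,"jaw":0}]'

```text
time_s: 26.05
eef_pos: [0.5629, -0.0891, 0.0783]
orientation: [0.001, 0.584, 0.811, 0.0]
force: [3.6, 0.2, 2.7]
finger_gap: 0.0107
```

Emit:
carry_out --targets '[{"x":-0.024,"y":-0.008,"z":0,"twist":0,"jaw":0}]'

```text
time_s: 26.15
eef_pos: [0.5627, -0.0891, 0.0783]
orientation: [0.002, 0.585, 0.811, 0.001]
force: [5.6, 1.3, 1.6]
finger_gap: 0.011
```

Emit:
carry_out --targets '[{"x":-0.024,"y":-0.008,"z":0,"twist":0,"jaw":0}]'

```text
time_s: 26.25
eef_pos: [0.5621, -0.0892, 0.0783]
orientation: [0.002, 0.584, 0.811, 0.001]
force: [5.8, 2.3, 1.8]
finger_gap: 0.0107
```

Pull drag while sliding is about 5–6 N in both pulls, which means foot pressure of roughly 3.6–4.6 N, within the band. Pulling and pushing both slide the blade. I'll relax the pull, release, and back off.

Emit:
carry_out --targets '[{"x":0.04,"y":0.013,"z":0,"twist":0,"jaw":0},{"x":0.04,"y":0.013,"z":0,"twist":0,"jaw":0.2},{"x":0.04,"y":0.013,"z":0,"twist":0,"jaw":0.4},{"x":0.04,"y":0.013,"z":0,"twist":0,"jaw":0.4},{"x":0.04,"y":0.013,"z":0.3,"twist":0,"jaw":0.4},{"x":0,"y":0,"z":1,"twist":0,"jaw":0.4},{"x":0,"y":0,"z":2,"twist":0,"jaw":0.4},{"x":-0.5,"y":-0.2,"z":3,"twist":0,"jaw":0.4},{"x":-1.5,"y":-0.5,"z":3.8,"twist":0,"jaw":0.4},{"x":-1.5,"y":-0.5,"z":3.8,"twist":0,"jaw":0.4}]'

```text
time_s: 27.25
eef_pos: [0.5008, -0.1108, 0.2365]
orientation: [0.005, 0.585, 0.811, 0.001]
force: [-0.6, -0.2, 0.7]
finger_gap: 0.0345
```

```bash
python3 st.py; python3 m.py pics/s6.png
```

```text
side bar 107 z 153.3 [1.2 0.5] [48.  12.6] 23.8 [-20.8  22.7]
side tab 58 z 97.2 [-84.6  -0.7] [13.8 30.2] 86.7 [-99.5 -69.8]
side strip 224 z 62.1 [-34.    4.2] [138.   35.1] 0.3 [-101.9   34.3]
wrist bar 80 z 138.2 [-17.1  -3.4] [14.7  7. ] 68.7 [-20.7 -11.6]
wrist tab 325 z 100.8 [-85.1   0.7] [29.7 11.2] 0.5 [-99.7 -70.5]
wrist strip 1852 z 62.5 [-45.6   2.6] [ 39.2 114.8] 89.5 [-102.6    6.5]
27.35 [ 0.50067046 -0.10964799  0.23118159] [0.76211832 0.35014711 0.60345831] [-0.01201347  0.01174881 -0.0011209 ]
tcp stand [-1.50316331e-01  1.06374068e-04]
219 [[-101.6  -12.7   57.9]
 [ -34.6   -4.3   62.3]
 [  33.    18.    71.1]]
```

View pics/s6.png

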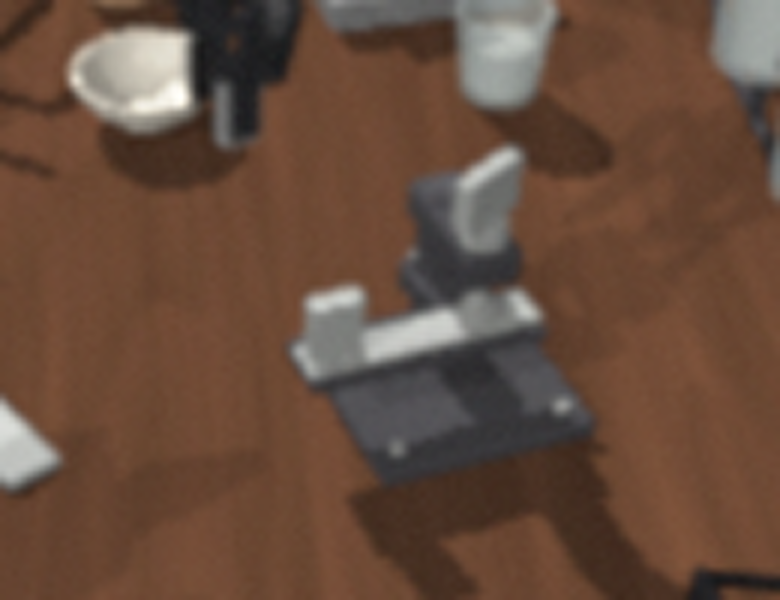

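The picture shows the blade flat on the ledge: tab at about (335,325), tip at about (535,310) past the foot at (485,310). The foot is down on the blade, the gripper is clear, and the bowl and candle glass are unmoved.

```bash
python3 -c "
from h import *
print(env.close_job())"
```

```text
the job is handed in; nothing more can be done
None
```

The blade is in place under the foot, lightly pinched and still sliding, and I handed the job in at about 27 s of the 72 s allowed.

**What I did**
- I gripped the smaller blade by its tab, laid it on the ledge of the smallest stand and slid it in under the foot.
- I found the air gap by lifting the blade gently until it touched the foot. Two probes gave 6.4 and 6.5 mm.
- I then turned the screw 142.6° clockwise, which by geometry puts about 1 mm of spring on the blade, or roughly 3 N.

**Last checks**
- **Drag:** pulling the blade took about 4.5–6.5 N while it slid, which I work out as about 3.6–5 N of foot pressure. That is inside the 1.5–6.5 N band but a little above the best value of 3.5 N.
- **Disagreement:** pushing the blade back took about 13 N, because the tool also pressed down with about 11 N. Allowing for that, the foot pressure comes out at about 4.6 N. Force readings were noisy by about ±0.7 N.
- **Position:** the tab is about 85 mm before the screw axis and the tip about 35 mm past it.
- **Surroundings:** the gripper is clear of everything. The bowl and candle glass look unmoved in the last picture. I did not re-check the jar and sunglasses closely, but the arm did not go near them.

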